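# Open the bolted pair of doors of the studio paper cupboard

## Robot

A 6-joint arm with a two-finger parallel gripper is mounted at the origin on the work surface. World frame = base frame: x ahead of the robot, y to its left, z up, the work surface at z = 0. Lengths are in m, angles in rad, forces in N, time in s.
With the tool pointing down it reaches from about 0.35 to 0.85 m from the base axis. Payload 8.1 kg.
Tool frame: the origin (TCP) lies at the very end of the fingers, on their centre line; the grasp point (between the pads) lies 19 mm behind it; z points along the fingers, y is the line along which they close (so a half turn about z gives the same grasp; the last joint's range is limited). The gripper opens to 93 mm and grips with 3 to 60 N. Pads are 15 mm wide; open, the fingers measure 128 mm over their backs; the gripper's body (75 mm by 188 mm) begins 65 mm behind the grasp point.
Start: joints at [-1.414, 0.13, 1.488, -0, 1.523, -0.085], TCP at [0.144, -0.583, 0.219] pointing down, gripper open.
Joint ranges: [-2.96, 2.96], [-0.89, 2.26], [0.02, 2.5], [-1.34, 4.48], [0, 2.73], [-2.66, 2.66]. Speed limits (rad/s): [2.39, 2.39, 2.79, 3.14, 3.14, 3.14].

## Interface

Orientations are given as a rotation vector (axis times angle).
In Python, from plant import read_state, eyes, workorder gives the robot as it stands. The module is installed in compiled form; this text tells all that it offers.
- The arm moves only by the tool play_rows, never from a script. Its argument "targets" is one flat list of numbers, 4 for each row, row after row: the shift along the tool's x, y, z in cm, then the turn about the tool's z in degrees. In form: [dx, dy, dz, roll, dx, dy, dz, roll, ...]. A call has 1 to 8 rows; each row is the pose to reach, as a shift and turn from the pose commanded when the call began, along the tool's axes at that moment; what a row does not reach only later rows make up. A row lasts 1/12 s, in which the tool goes at most 41.7 mm and 7.16 degrees, less where a joint would pass 70% of its speed; a pose out of reach is approached as far as the arm can. A call with a gripper value outside its range is refused whole. "grip" is the finger opening in cm, from 0 to 9.3, set as the call begins (left out, the last holds). The fingers move at their own pace and stop on an object; "grip_force" is the grip in N (left out, the last holds). Time passes only in rows, so rows that repeat a pose let the fingers close. It gives the time, the measured TCP pose, the force, the opening and the grip force at its end, in the units of the state.
- read_state(): the state, without advancing time (a new reading comes with each control period).
- eyes.read_camera(name): name is "scene" or "top"; returns a dict with "image" (400x640x3 uint8, red, green, blue), "vfov" (degrees; the focal length in pixels is half the picture's height over the tangent of half this angle, whatever the lens; pixels are square), "cx", "cy" (the principal point, pixels), "k1" (the pictures are not rectified: a ray, as slopes to the right and down, at radius r is drawn at 1 + k1 r^2 times it, then the intrinsics apply), "cam_to_world" (4x4, takes a point from camera to world coordinates). Camera axes: x right, y up, looking along -z (the intrinsics and any distortion apply to the point x, -y, -z); pixel columns grow to the right and rows downward; lengths in m; the calibration is good to about 2 mm. A picture is of the moment at which its call begins. There is no depth.
- workorder.close_job(): hands the job in; it is judged then, once.
The state is a dict: "t": time; "q": joint angles; "dq": joint speeds; "joint_torque": joint torques, N m; "tool_pos": TCP position; "orientation": TCP orientation; "force": force on the tool from outside, world axes, zero at the start; "wrist_torque": the same for the moment, N m; "opening": finger opening in m; "gripper_force": force on a finger pad.
Only numpy, scipy, OpenCV 4.12 (cv2) and the standard library are available. Lean on these libraries where they do the work, as an engineer would, in place of code of your own. Each camera call takes 0.05 s, during which the arm holds its last target. There are 200 camera calls.

## Task

The pads in the little blue paper cupboard are too wide to come out through one door, so open both its doors wide. The passive door is held by the flush bolt in its meeting edge, behind the other door: draw that bolt fully down before you open it, do not wrench the door against it. Leave both doors standing open and the other things on the bench where they are.

Things in the scene. Friction and masses are not known exactly. Their poses are not given: they have to be found in the camera images.
- cupboard: blue and cream steel cupboard, 220 deep x 370 wide x 300 mm high, fixed. Origin: centre of its underside; z up, its own -x points out of the front, y along the front. Active door hinged at its -y end, passive at its +y end; they meet at y = 0. Roof 300 mm above the bench; papers on it, up to 18 mm thick, lie over 90 mm behind the carcass front.
- cupboard_front (a point): middle of the carcass front (110 mm from the cupboard's origin), at the height of the doors' upper edge, 299 mm above the bench; axes as the cupboard. The doors hang in front of the carcass, each 20 mm thick, back 3 mm off the carcass, from 20 to 299 mm above the bench.
- active_door (a joint): angle of the active door, rad: 0 shut, grows as it opens (anticlockwise from above), stop at 1.75. No latch; may start slightly ajar. Stiff hinge (0.12 N m), stays where left. A dark blue strip, 46 mm wide, 3 mm thick, down its meeting edge laps 12 mm over the passive door's face. Shut, it covers the bolt's thumb piece from the front and from above.
- active_hinge (a point): point on the active door's upright hinge axis, at the height of the door's upper edge (299 mm), half-way through its thickness. The solid leaf reaches 162 mm from the axis, the strip on its face 200 mm. Frame turns with the door: y from hinge to meeting edge, x out of the door's inner face.
- active_handle (a point): middle of the bar of the active door's steel D handle: level bar 10 mm thick, 96 mm long, along the door, axis 40 mm off the face (35 mm clear between), 25 mm below the upper edge, a leg at each end, open from above. 102 mm along the door from the hinge axis, 50 mm out from it. Frame as active_hinge.
- passive_door (a joint): angle of the passive door, rad: 0 shut, grows as it opens (clockwise from above), stop at 1.75. Held shut by the flush bolt until that is drawn. Hinge as stiff as the other; stays where left.
- passive_hinge (a point): point on the passive door's upright hinge axis, at the height of the door's upper edge (299 mm), half-way through its thickness. The leaf reaches 184 mm from the axis, to the meeting edge. Frame turns with the door: y from meeting edge towards hinge, x out of the door's inner face.
- passive_handle (a point): middle of the bar of the passive door's steel D handle, of the same make and height as the other: bar along the door, 35 mm clear of the face, 102 mm along the door from the hinge axis, 50 mm out from it. Frame as passive_hinge.
- flush_bolt (a joint): travel of the flush bolt, m: 0 shot (its 10 mm steel rod stands up through the keeper), 0.020 drawn fully down; the rod leaves the keeper at about 0.012. Slides stiffly (about 3 N), stays where left; may start up to 2 mm down.
- bolt_thumb (a point): middle of the flat top of the bolt's brass thumb piece, which stands 19 mm out of the passive door's meeting edge towards the active door's side (this point 9 mm from the edge); 13 mm wide through the door's thickness, in the middle of it, 10 mm high; its top is 12 mm below the doors' upper edge when shot. Push it down from above. Frame as passive_hinge.
- keeper (a point): middle of the top of the steel keeper, a 26 mm wide plate on the cupboard's roof that reaches out over the passive door, its edge 2 mm from that door's meeting edge, its top 6 mm above the door; the rod of the shot bolt stands up 7 mm through it. Axes as the cupboard.
- bottle: clear solvent bottle, 82 mm across, 237 mm tall, loose on the bench to the robot's left; not part of the job. Origin: centre of its underside.
- cup: clear plastic cup, 80 mm across, 105 mm tall, loose on the bench to the robot's left; not part of the job. Origin: centre of its underside.
- brush_pot: metal pot with brushes, 72 mm across, about 220 mm tall with its brushes, loose on the bench to the robot's left; not part of the job. Origin: centre of its underside.
- pin_box: small yellow and brown card box of pins, 68 x 42 x 22 mm, loose on the bench to the robot's left; not part of the job. Origin: centre of its underside.
- cork_block: cork sanding block, 85 x 58 x 42 mm, loose on the bench to the robot's left; not part of the job. Origin: centre of its underside.
- clip: bulldog clip, about 65 x 60 x 15 mm, loose on the bench to the robot's left; not part of the job. Origin: centre of its underside.
- paint_tube0: red paint tube, about 110 x 34 x 19 mm, loose on the bench to the robot's left; not part of the job. Origin: centre of its underside.
- paint_tube1: dark blue paint tube, about 110 x 34 x 19 mm, loose on the bench to the robot's left; not part of the job. Origin: centre of its underside.

How it is judged:
On the way, in this order (a step that is already met when the one before it is completed fails the run):
1. the active door is opened (past 0.5 rad) with the bolt still shot (value of joint active_door above 0.5 rad and value of joint flush_bolt below 0.008 m and value of joint passive_door below 0.1 rad), for 0.1 s.
2. the flush bolt is drawn (more than 15 mm of its 20) with the passive door still shut (under 0.1 rad) (value of joint flush_bolt above 0.015 m and value of joint passive_door below 0.1 rad), for 0.1 s.
3. the passive door is open wide (past 1.1 rad) (value of joint passive_door above 1.1 rad), for 0.1 s.
At the end, for the whole second after the job is handed in: Both doors stand still and open past 1.1 rad (63 degrees), and the bolt is drawn down more than 15 mm of its 20 (value of joint each of active_door, passive_door above 1.1 rad and value of joint flush_bolt above 0.015 m and velocity of joint active_door between -0.1 and 0.1 rad/s and velocity of joint passive_door between -0.1 and 0.1 rad/s); the robot touches nothing.
It fails at once if the passive door is wrenched ajar (past 0.1 rad) with its bolt still shot (under 8 mm) (value of joint passive_door above 0.1 rad and value of joint flush_bolt below 0.008 m).
It fails at once if another thing on the bench is shifted by more than 30 mm (distance of any of bottle, cup, brush_pot, pin_box, cork_block, clip, paint_tube0, paint_tube1 from where it was at the start of the episode above 0.03 m).
It also fails if it takes over 64 s, if anything falls off the work surface, if the arm or the gripper's body presses on something with over 40 N, if the wrist force passes 120 N, or if a joint passes its speed limit or range.

## Working session

There is one attempt and no reset: what is moved stays moved. The work goes in short steps, Python scripts to look and compute and a tool call to move; the robot and the scene stay as the last step left them, time stands still between calls to the robot, and variables do not carry over. Pictures are saved under pics/ and viewed, at most 10 in all, crops included, and the job is handed in when it is done.

Besides the shell and the picture viewer there is one more tool, called after "Emit:" as a command line: name --argument value ..., lists and objects as JSON in quotes. play_rows: Moves the arm, as the interface text tells. Its arguments: {"type":"object","properties":{"targets":{"type":"array"},"grip":{"type":"number"},"grip_force":{"type":"number"}},"required":["targets"]}

```bash
mkdir -p pics; cat > h.py <<'E'
import numpy as np, cv2
from plant import read_state, eyes, workorder
def cam(n,save=None):
    c=eyes.read_camera(n)
    if save: cv2.imwrite('pics/'+save,c['image'][:,:,::-1])
    return c
def K(c):
    h=c['image'].shape[0]; f=h/2/np.tan(np.radians(c['vfov'])/2)
    return np.array([[f,0,c['cx']],[0,f,c['cy']],[0,0,1.]]),np.array([c['k1'],0,0,0,0.])
def proj(c,P):
    k,d=K(c);M=np.linalg.inv(c['cam_to_world']);F=np.diag([1,-1,-1.])
    R=F@M[:3,:3];t=F@M[:3,3]
    return cv2.projectPoints(np.array(P,float).reshape(-1,3),cv2.Rodrigues(R)[0],t,k,d)[0].reshape(-1,2)
def ray(c,uv):
    k,d=K(c);s=cv2.undistortPoints(np.array(uv,float).reshape(-1,1,2),k,d).reshape(-1,2)
    v=np.c_[s[:,0],-s[:,1],-np.ones(len(s))]@c['cam_to_world'][:3,:3].T
    return c['cam_to_world'][:3,3],v
def onz(c,uv,z):
    o,v=ray(c,uv); return o+v*((z-o[2])/v[:,2])[:,None]
E
python3 - <<'E'
from h import *
for n in('scene','top'):
    c=cam(n,n+'0.png');print(n,c['vfov'],c['cx'],c['cy'],c['k1'],c['cam_to_world'].round(3).tolist())
s=read_state();print(s['t'],s['tool_pos'],s['orientation'],s['force'])
E
```

```text
scene 45.74740832997411 312.0574474938265 194.54405317684422 0.016349467812555987 [[-0.679, -0.53, 0.508, 1.316], [0.734, -0.498, 0.461, 0.721], [0.009, 0.686, 0.727, 1.246], [0.0, 0.0, 0.0, 1.0]]
top 51.58635895556995 325.44767553586036 202.2679535106828 0.0245078049266177 [[-0.005, 0.981, -0.192, 0.342], [-1.0, -0.004, 0.003, 0.057], [0.002, 0.192, 0.981, 1.46], [0.0, 0.0, 0.0, 1.0]]
0.1 [ 0.14359431 -0.58200473  0.2176685 ] [-3.11693095e+00 -3.78626443e-01  8.60904295e-05] [-0.01844032  0.36602278  0.27104735]
```

View pics/scene0.png

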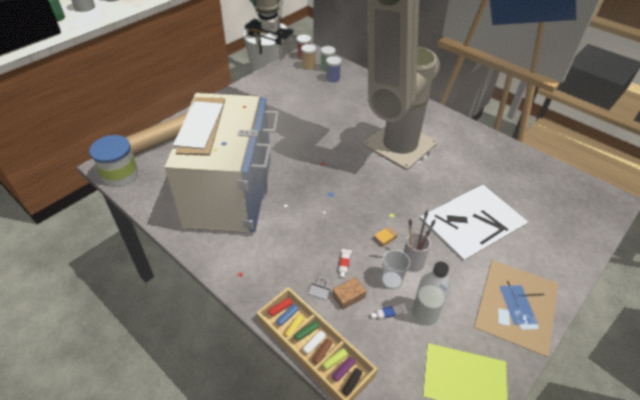

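View pics/top0.png

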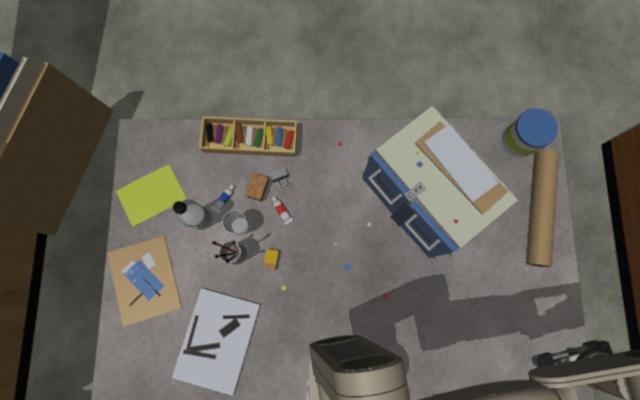

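```bash
python3 - <<'E'
import cv2
a=cv2.imread('pics/top0.png')[95:265,355:525];b=cv2.imread('pics/scene0.png')[85:235,160:290]
a=cv2.resize(a,None,fx=3.5,fy=3.5,interpolation=2);cv2.imwrite('pics/ca.png',a)
E
```

```text
(no output)
```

View pics/ca.png

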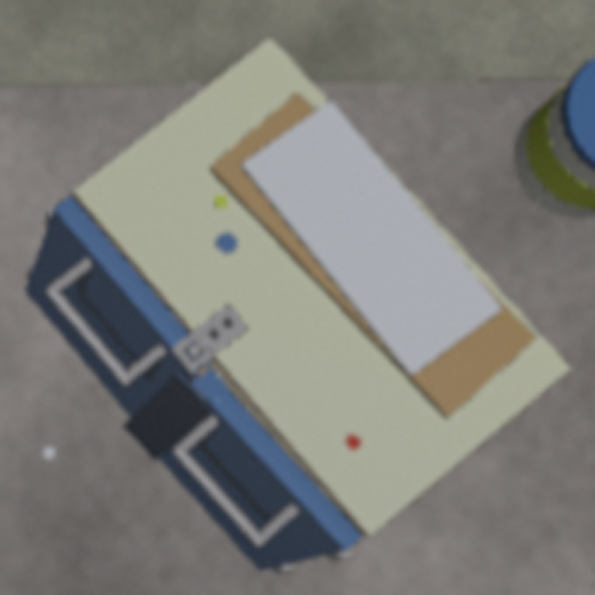

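```bash
python3 - <<'E'
from h import *
c=cam('top');im=c['image'];hsv=cv2.cvtColor(im,cv2.COLOR_RGB2HSV)
for p in[(400,150),(440,230),(385,185),(408,223),(415,188)]:print(p,hsv[p[1],p[0]],im[p[1],p[0]])
m=((hsv[...,0]>15)&(hsv[...,0]<45)&(hsv[...,2]>140)).astype(np.uint8)
m[:, :360]=0;m[:100]=0;m[265:]=0;m[:,525:]=0
n,l,s,_=cv2.connectedComponentsWithStats(m);print(s)
E
```

```text
(400, 150) [ 33  29 170] [168 170 151]
(440, 230) [108 117 133] [ 72  97 133]
(385, 185) [108  83  71] [48 57 71]
(408, 223) [113   9 114] [110 111 114]
(415, 188) [130   6 126] [124 123 126]
[[     0      0    640    400 249513]
 [   377    106    141    142   6479]
 [   464    141      5      6      6]
 [   444    167      1      1      1]
 [   448    172      1      1      1]]
```

```bash
python3 - <<'E'
from h import *
c=cam('top');im=c['image'];hsv=cv2.cvtColor(im,cv2.COLOR_RGB2HSV)
m=((hsv[...,0]>15)&(hsv[...,0]<45)&(hsv[...,2]>140)).astype(np.uint8)
m[:, :360]=0;m[:100]=0;m[265:]=0;m[:,525:]=0
l,cc=cv2.connectedComponents(m)[::1];
cs=max(cv2.findContours(m,cv2.RETR_EXTERNAL,cv2.CHAIN_APPROX_NONE)[0],key=cv2.contourArea).reshape(-1,2).astype(float)
P=np.array([[432.1,105.9],[376.4,149.3],[460.1,247.9],[517.9,200.7]])
L=[]
for i in range(4):
    a,b=P[i],P[(i+1)%4];u=(b-a)/np.linalg.norm(b-a);n=np.array([-u[1],u[0]])
    d=(cs-a)@n;s=(cs-a)@u;sel=(abs(d)<4)&(s>8)&(s<np.linalg.norm(b-a)-8)
    w=onz(c,cs[sel],.3)[:,:2]
    vx,vy,x,y=cv2.fitLine(w.astype(np.float32),cv2.DIST_HUBER,0,.001,.001).ravel();L.append((x,y,vx,vy));print(i,sel.sum(),np.degrees(np.arctan2(vy,vx)))
C=[]
for i in range(4):
    a,b=L[i-1],L[i];t=np.linalg.solve([[a[2],-b[2]],[a[3],-b[3]]],[b[0]-a[0],b[1]-a[1]]);C.append([a[0]+t[0]*a[2],a[1]+t[0]*a[3]])
C=np.array(C);print(C.round(4),[np.linalg.norm(C[i]-C[(i+1)%4]).round(4) for i in range(4)])
# handles: points
q=np.array([[52,290],[128,380],[178,450],[262,540]])/3.5+[355,95]
print(onz(c,q,.279))
q=np.array([[185,347]])/3.5+[355,95];print('keeper front L',onz(c,q,.305))
E
```

```text
0 43 -51.88474
1 86 38.222775
2 46 -51.821037
3 98 38.077164
[[ 0.8619 -0.2662]
 [ 0.7279 -0.0955]
 [ 0.4399 -0.3223]
 [ 0.5735 -0.4922]] [np.float32(0.2171), np.float32(0.3666), np.float32(0.2161), np.float32(0.3663)]
[[ 0.64609161 -0.07771674  0.279     ]
 [ 0.56880238 -0.1388151   0.279     ]
 [ 0.5100325  -0.17777728  0.279     ]
 [ 0.43609419 -0.24267942  0.279     ]]
keeper front L [[ 0.59100336 -0.18188908  0.305     ]]
```

```bash
cat >> h.py <<'E'
C=np.array([.6508,-.2940]);A=38.15
def d(a): return np.array([np.cos(np.radians(a)),np.sin(np.radians(a))])
def loc(x,y): return C+x*d(A-90)+y*d(A)
HA=loc(-.123,-.185);HP=loc(-.123,.185)
def act(th,al,out): return HA+al*d(A+th)+out*d(A+90+th)   # th deg
def pas(th,al,out): return HP-al*d(A-th)+out*d(A+90-th)
from scipy.spatial.transform import Rotation as Ro
def rows(goals,step=.036,ang=6.5):
    """goals: (x,y,z,yaw of tool y, deg); prints rows in tool axes"""
    s=read_state();R=Ro.from_rotvec(s['orientation']).as_matrix();p0=np.array(s['tool_pos'])
    y0=np.degrees(np.arctan2(R[1,1],R[0,1]));p=p0;y=y0;out=[]
    for g in goals:
        q=np.array(g[:3]);dy=(g[3]-y+180)%360-180
        n=max(1,int(np.ceil(max(np.linalg.norm(q-p)/step,abs(dy)/ang))))
        for i in range(1,n+1):
            v=R.T@(p+(q-p)*i/n-p0)*100;out.append([*v.round(1),round(-(y+dy*i/n-y0),0)])
        p=q;y=y+dy
    print('t',round(s['t'],2),'pos',p0.round(4),'yaw',round(y0,1),'F',np.round(s['force'],1),'q',np.round(s['q'],2))
    for i in range(0,len(out),8): print([float(x) for r in out[i:i+8] for x in r])
E
python3 - <<'E'
from h import *
p=act(3,.102,.028);print(p,HA,HP)
rows([(.144,-.582,.36,-76),(*p,.36,-138.7)])
E
```

```text
[ 0.48771685 -0.22334887] [ 0.42933684 -0.3115519 ] [ 0.72030346 -0.08299462]
t 0.2 pos [ 0.1436 -0.5822  0.218 ] yaw -76.1 F [0.3 0.1 0.1] q [-1.41  0.13  1.49 -0.    1.52 -0.09]
[0.0, -0.0, -3.5, -0.0, 0.0, -0.0, -7.1, -0.0, 0.0, -0.0, -10.6, -0.0, 0.0, -0.0, -14.2, -0.0, 3.0, -1.9, -14.2, 4.0, 6.0, -3.8, -14.2, 9.0, 9.0, -5.7, -14.2, 13.0, 12.0, -7.6, -14.2, 18.0]
[15.0, -9.5, -14.2, 22.0, 18.0, -11.4, -14.2, 27.0, 21.0, -13.3, -14.2, 31.0, 24.0, -15.2, -14.2, 36.0, 27.0, -17.1, -14.2, 40.0, 30.0, -19.0, -14.2, 45.0, 33.0, -20.9, -14.2, 49.0, 36.0, -22.8, -14.2, 54.0]
[39.0, -24.7, -14.2, 58.0, 42.0, -26.6, -14.2, 63.0]
```

Emit:
play_rows --targets '[0, 0, -14.2, 0, 0, 0, -14.2, 0, 0, 0, -14.2, 0, 0, 0, -14.2, 0, 42, -26.6, -14.2, 63, 42, -26.6, -14.2, 63, 42, -26.6, -14.2, 63, 42, -26.6, -14.2, 63]' --grip 0

```text
t: 0.87
tool_pos: [0.2563, -0.4648, 0.3605]
orientation: [-3.117, 0.39, -0.0]
force: [0.4, -0.3, 0.6]
opening: 0.0441
gripper_force: 0.0
```

```bash
python3 - <<'E'
from h import *
p=act(3,.102,.028)
rows([(*p,.36,-138.7)],9,999)
E
```

```text
t 0.87 pos [ 0.2563 -0.4648  0.3605] yaw -104.3 F [ 0.4 -0.3  0.6] q [-1.16 -0.07  1.44  0.    1.77  0.66]
[16.5, -29.1, 0.1, 34.0]
```

Emit:
play_rows --targets '[16.5, -29.1, 0, 34, 16.5, -29.1, 0, 34, 16.5, -29.1, 0, 34, 16.5, -29.1, 0, 34, 16.5, -29.1, 0, 34, 16.5, -29.1, 0, 34, 16.5, -29.1, 0, 34, 16.5, -29.1, 0, 34]'

```text
t: 1.53
tool_pos: [0.4712, -0.2377, 0.3607]
orientation: [2.871, -1.275, 0.0]
force: [-0.0, -0.2, 0.1]
opening: 0.0007
gripper_force: 0.0
```

```bash
python3 - <<'E'
from h import *
p=act(3,.102,.028)
rows([(*p,.36,-138.7)],9,999)
E
```

```text
t 1.53 pos [ 0.4712 -0.2377  0.3607] yaw -137.9 F [-0.  -0.2  0.1] q [-0.56 -0.08  1.45 -0.    1.78  1.84]
[0.0, -2.2, 0.1, 1.0]
```

Emit:
play_rows --targets '[0, -2.2, 0, 0, 0, -2.2, 0, 0, 0, -2.2, 0, 0]'

```text
t: 1.78
tool_pos: [0.487, -0.2237, 0.3602]
orientation: [2.873, -1.271, -0.001]
force: [-0.1, -0.0, 0.7]
opening: 0.0005
gripper_force: 0.0
```

```bash
python3 - <<'E'
from h import *
p=act(3,.102,.028)
rows([(*p,.36,-138.7)],9,999)
c=cam('top','t1.png');
b=cam('scene','s1.png');print(c['image'].shape)
u=proj(b,[[*act(3,.102,.05),.274],[*act(3,.054,.05),.274],[*act(3,.15,.05),.274]]);print(u,proj(c,[[*act(3,.15,.05),.274],[*act(3,.054,.05),.274]]))
x=cv2.resize(cv2.imread('pics/s1.png')[60:240,160:380],None,fx=3,fy=3,interpolation=2)
cv2.imwrite('pics/s1c.png',x)
E
```

```text
t 1.78 pos [ 0.487  -0.2237  0.3602] yaw -137.7 F [-0.1 -0.   0.7] q [-0.53 -0.06  1.42 -0.    1.77  1.88]
[0.0, -0.1, 0.0, 1.0]
(400, 640, 3)
[[276.26068248 121.05893007]
 [277.39127917 112.19667041]
 [275.08119246 130.30008209]] [[404.63825059 224.04261637]
 [427.88527023 249.07905468]]
```

View pics/s1c.png

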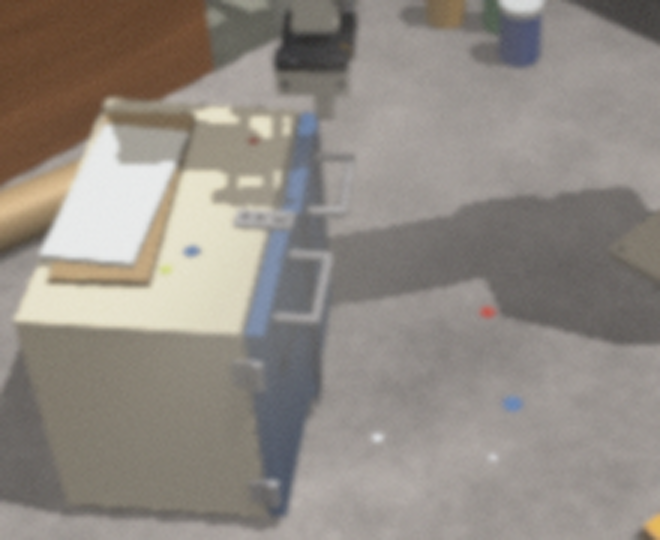

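Emit:
play_rows --targets '[0, -0.1, 3, 1, 0, -0.1, 6, 1, 0, -0.1, 8, 1, 0, -0.1, 9, 1, 0, -0.1, 10, 1, 0, -0.1, 11, 1, 0, -0.1, 11, 1]'

```text
t: 2.47
tool_pos: [0.4866, -0.2243, 0.2494]
orientation: [-2.859, 1.301, 0.002]
force: [-0.8, 0.4, -1.1]
opening: 0.0006
gripper_force: 0.0
```

```bash
python3 - <<'E'
from h import *
for e in (40,75):
  rows([(*act(t,.102,.039),.25,-138.7+t-3) for t in np.linspace(3,e,8)],9,999)
E
```

```text
t 2.47 pos [ 0.4866 -0.2243  0.2494] yaw -138.9 F [-0.8  0.4 -1.1] q [-0.53 -0.05  1.62 -0.    1.58  1.9 ]
[-1.1, -0.1, -0.1, -0.0, -2.0, 0.3, -0.1, -6.0, -2.9, 0.7, -0.1, -11.0, -3.7, 1.3, -0.1, -16.0, -4.5, 2.0, -0.1, -21.0, -5.2, 2.7, -0.1, -27.0, -5.9, 3.4, -0.1, -32.0, -6.5, 4.3, -0.1, -37.0]
t 2.47 pos [ 0.4866 -0.2243  0.2494] yaw -138.9 F [-0.8  0.4 -1.1] q [-0.53 -0.05  1.62 -0.    1.58  1.9 ]
[-1.1, -0.1, -0.1, -0.0, -2.9, 0.7, -0.1, -11.0, -4.4, 1.9, -0.1, -21.0, -5.8, 3.3, -0.1, -31.0, -6.8, 4.9, -0.1, -41.0, -7.6, 6.8, -0.0, -52.0, -8.0, 8.7, -0.0, -62.0, -8.1, 10.6, -0.0, -72.0]
```

Emit:
play_rows --targets '[-1.1, -0.1, 0, 0, -2, 0.3, 0, -6, -2.9, 0.7, 0, -11, -3.7, 1.3, 0, -16, -4.5, 2, 0, -21, -5.2, 2.7, 0, -27, -5.9, 3.4, 0, -32, -6.5, 4.3, 0, -37]'

```text
t: 3.13
tool_pos: [0.4129, -0.204, 0.2525]
orientation: [3.124, -0.317, 0.006]
force: [3.7, -1.4, -0.3]
opening: 0.0004
gripper_force: 1.9
```

```bash
python3 - <<'E'
from h import *
rows([(*act(t,.102,.039),.25,-138.7+t-3) for t in np.linspace(44,84,8)],9,999)
E
```

```text
t 3.13 pos [ 0.4129 -0.204   0.2525] yaw -101.6 F [ 3.7 -1.4 -0.3] q [-0.57 -0.27  1.81  0.    1.6   1.2 ]
[-0.8, 0.3, 0.2, -4.0, -1.8, 0.8, 0.2, -10.0, -2.7, 1.4, 0.2, -15.0, -3.5, 2.1, 0.2, -21.0, -4.3, 2.8, 0.2, -27.0, -5.0, 3.7, 0.2, -32.0, -5.6, 4.6, 0.2, -38.0, -6.1, 5.5, 0.2, -44.0]
```

Emit:
play_rows --targets '[-0.8, 0.3, 0, -4, -1.8, 0.8, 0, -10, -2.7, 1.4, 0, -15, -3.5, 2.1, 0, -21, -4.3, 2.8, 0, -27, -5, 3.7, 0, -32, -5.6, 4.6, 0, -38, -6.1, 5.5, 0, -44]'

```text
t: 3.8
tool_pos: [0.3418, -0.2455, 0.2526]
orientation: [3.014, 0.877, 0.005]
force: [4.1, -0.1, -1.3]
opening: 0.0005
gripper_force: 2.0
```

```bash
python3 - <<'E'
from h import *
print(act(84,.102,.039))
rows([(*act(84,.102,.028),.25,-57.7)],9,999)
E
```

```text
[ 0.34203915 -0.24594616]
t 3.8 pos [ 0.3418 -0.2455  0.2526] yaw -57.6 F [ 4.1 -0.1 -1.3] q [-0.75 -0.39  1.9   0.    1.62  0.26]
[1.1, 0.1, 0.3, 0.0]
```

Emit:
play_rows --targets '[0.9, 0, 0, 0, 0.9, 0, 0, 0, 0.9, 0, -4, 0, 0.9, 0, -8, 0, 0.9, 0, -11, 0, 0.9, 0, -11, 0]'

```text
t: 4.3
tool_pos: [0.3508, -0.2406, 0.3685]
orientation: [3.012, 0.862, 0.009]
force: [0.3, -0.3, 0.2]
opening: 0.0006
gripper_force: 0.0
```

```bash
python3 - <<'E'
from h import *
p=loc(-.126,-.022)
rows([(*p,.36,38.15)],9,999)
E
```

```text
t 4.3 pos [ 0.3508 -0.2406  0.3685] yaw -58.1 F [ 0.3 -0.3  0.2] q [-0.72 -0.37  1.68  0.    1.82  0.29]
[19.1, 8.1, 1.0, -96.0]
```

```bash
python3 - <<'E'
from h import *
c=cam('top','t2.png')
t=[*loc(-.123,-.008),.287]
print(t,proj(c,[t,[*loc(-.123,0),.299]]))
x=cv2.resize(cv2.imread('pics/t2.png')[130:280,340:500],None,fx=4,fy=4,interpolation=2)
cv2.imwrite('pics/t2c.png',x)
E
```

```text
[np.float64(0.5685289783773265), np.float64(-0.20221503935196358), 0.287] [[414.01193866 203.04497399]
 [413.07238135 200.09461808]]
```

View pics/t2c.png

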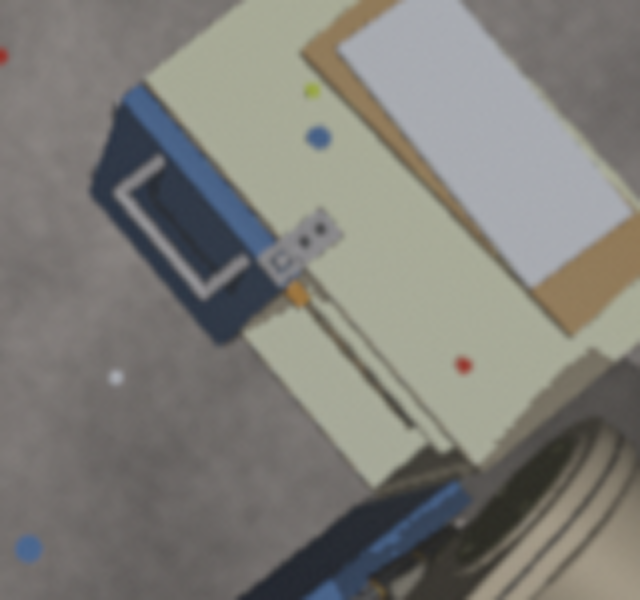

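Emit:
play_rows --targets '[19.1, 8.1, 0.8, -96, 19.1, 8.1, 0.8, -96, 19.1, 8.1, 0.8, -96, 19.1, 8.1, 0.8, -96, 19.1, 8.1, 0.8, -96, 19.1, 8.1, 0.8, -96, 19.1, 8.1, 0.8, -96, 19.1, 8.1, 0.8, -96]'

```text
t: 5.02
tool_pos: [0.5543, -0.2055, 0.3497]
orientation: [-2.224, -2.212, 0.002]
force: [-0.2, 1.2, 0.2]
opening: 0.0004
gripper_force: 0.0
```

```bash
python3 - <<'E'
from h import *
rows([(*loc(-.126,-.0225),.33,38.15)],9,999)
E
```

```text
t 5.02 pos [ 0.5543 -0.2055  0.3497] yaw -0.3 F [-0.2  1.2  0.2] q [-0.44  0.1   1.29  0.    1.76 -0.44]
[-0.3, 0.1, 2.0, -38.0]
```

Emit:
play_rows --targets '[-0.3, 0.1, 1, -38, -0.3, 0.1, 2, -38, -0.3, 0.1, 2, -38, -0.3, 0.1, 2, -38, -0.3, 0.1, 2, -38, -0.3, 0.1, 2, -38, -0.3, 0.1, 2, -38, -0.3, 0.1, 2, -38]'

```text
t: 5.68
tool_pos: [0.5545, -0.2092, 0.3316]
orientation: [-1.395, -2.813, -0.0]
force: [0.2, 0.4, 0.2]
opening: 0.0007
gripper_force: 0.0
```

```bash
python3 - <<'E'
from h import *
rows([(*loc(-.126,-.0225),.292,38.15)],9,999)
E
```

```text
t 5.68 pos [ 0.5545 -0.2092  0.3316] yaw 37.2 F [0.2 0.4 0.2] q [-0.45  0.09  1.32  0.    1.73 -1.1 ]
[-0.0, 0.1, 4.0, -1.0]
```

Emit:
play_rows --targets '[0, 0.1, 2, -1, 0, 0.1, 3.5, -1, 0, 0.1, 4.4, -1, 0, 0.1, 4.8, -1, 0, 0.1, 5.2, -1, 0, 0.1, 5.2, -1]'

```text
t: 6.18
tool_pos: [0.5551, -0.2092, 0.2804]
orientation: [-1.368, -2.827, 0.0]
force: [0.0, -0.1, 1.0]
opening: 0.0003
gripper_force: 0.1
```

Emit:
play_rows --targets '[0, 0, 0.4, 0, 0, 0, 0.7, 0, 0, 0, 0.9, 0, 0, 0, 1.1, 0, 0, 0, 1.3, 0]'

```text
t: 6.6
tool_pos: [0.5556, -0.2095, 0.2679]
orientation: [1.367, 2.828, -0.0]
force: [-0.9, -0.1, 1.2]
opening: 0.0002
gripper_force: 1.0
```

Emit:
play_rows --targets '[0, 0, 0.1, 0, 0, 0, 0.2, 0, 0, 0, 0.3, 0]'

```text
t: 6.85
tool_pos: [0.5555, -0.2094, 0.2648]
orientation: [1.367, 2.828, -0.0]
force: [-0.6, -1.1, 2.5]
opening: 0.0003
gripper_force: 0.9
```

Emit:
play_rows --targets '[0, 0, 0.2, 0, 0, 0, 0.3, 0, 0, 0, 0.4, 0, 0, 0, 0.4, 0]'

```text
t: 7.18
tool_pos: [0.5558, -0.2098, 0.2633]
orientation: [1.366, 2.826, -0.001]
force: [-5.3, -0.5, 13.8]
opening: 0.0003
gripper_force: 6.1
```

Emit:
play_rows --targets '[0, 0, -2, 0, 0, 0, -5, 0, 0, 0, -9, 0, 0, 0, -9, 0]'

```text
t: 7.52
tool_pos: [0.5572, -0.21, 0.3593]
orientation: [1.362, 2.819, 0.0]
force: [0.6, -0.3, 1.9]
opening: 0.0003
gripper_force: 0.0
```

```bash
python3 - <<'E'
from h import *
rows([(*pas(0,.102,.028),.355,38.15)],9,999)
E
```

```text
t 7.52 pos [ 0.5572 -0.21    0.3593] yaw 38.4 F [ 0.6 -0.3  1.9] q [-0.45  0.09  1.27  0.    1.76 -1.12]
[2.7, 10.5, 0.5, 0.0]
```

Emit:
play_rows --targets '[2.7, 10.5, 0, 0, 2.7, 10.5, 0, 0, 2.7, 10.5, 0, 0, 2.7, 10.5, 0, 0, 2.7, 10.5, 0, 0]'

```text
t: 7.93
tool_pos: [0.6214, -0.1214, 0.3497]
orientation: [-1.362, -2.829, 0.0]
force: [0.9, -0.5, 0.3]
opening: 0.0004
gripper_force: 0.0
```

```bash
python3 - <<'E'
from h import *
rows([(*pas(0,.102,.028),.25,38.15)],9,999)
c=cam('scene','s3.png')
print(proj(c,[[*loc(-.123,.016),.306],[*loc(-.123,-.009),.267]]))
x=cv2.resize(cv2.imread('pics/s3.png')[70:230,180:320],None,fx=3.7,fy=3.7,interpolation=2)
cv2.imwrite('pics/s3c.png',x)
E
```

```text
t 7.93 pos [ 0.6214 -0.1214  0.3497] yaw 38.6 F [ 0.9 -0.5  0.3] q [-0.27  0.21  1.16  0.    1.77 -0.95]
[-0.3, -0.0, 10.0, 0.0]
[[253.79203179 132.08771041]
 [256.05935457 136.66210228]]
```

View pics/s3c.png

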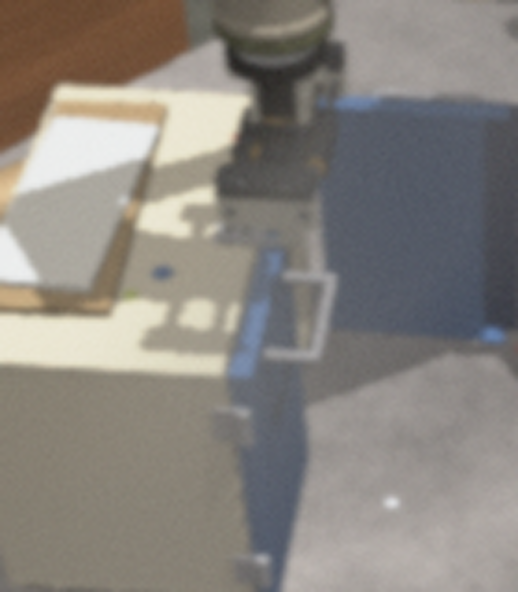

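Emit:
play_rows --targets '[10, 4, 0, 0, 10, 4, 0, 0, 10, 4, 0, 0, 10, 4, 0, 0, 10, 4, 0, 0]'

```text
t: 8.4
tool_pos: [0.5896, -0.0197, 0.3512]
orientation: [1.365, 2.828, -0.0]
force: [-0.1, -0.5, 0.2]
opening: 0.0005
gripper_force: 0.0
```

```bash
python3 - <<'E'
from h import *
rows([(*pas(0,.102,.028),.36,38.15)],9,999)
for n,f in(('top','t4'),('scene','s4')):
    c=cam(n,f+'.png')
    im=c['image'];h=cv2.cvtColor(im,cv2.COLOR_RGB2HSV)
    print(n,proj(c,[[*loc(-.123,-.009),.287],[*loc(-.123,-.009),.267]]))
    m=(h[...,0]>9)&(h[...,0]<19)&(h[...,1]>110)
    u=proj(c,[[*loc(-.123,-.009),.275]])[0];ys,xs=np.nonzero(m);k=np.hypot(xs-u[0],ys-u[1])<9;print(k.sum(),xs[k].mean() if k.any() else 0,ys[k].mean() if k.any() else 0)
def crop(f,u,s=4,w=70):
    a=cv2.imread(f'pics/{f}.png')[u[1]-w:u[1]+w,u[0]-50:u[0]+50];return cv2.resize(a,None,fx=s,fy=s,interpolation=2)
cv2.imwrite('pics/c4.png',np.hstack([crop('t4',(414,203)),crop('s4',(256,135))]))
E
```

```text
t 8.4 pos [ 0.5896 -0.0197  0.3512] yaw 38.5 F [-0.1 -0.5  0.2] q [-0.12  0.09  1.3  -0.    1.76 -0.79]
[-10.2, -3.9, -0.9, 0.0]
top [[414.2389668  203.31167391]
 [412.78469337 204.60447159]]
23 412.39130434782606 204.2173913043478
scene [[255.56982833 131.77091196]
 [256.05935457 136.66210228]]
0 0 0
```

View pics/c4.png

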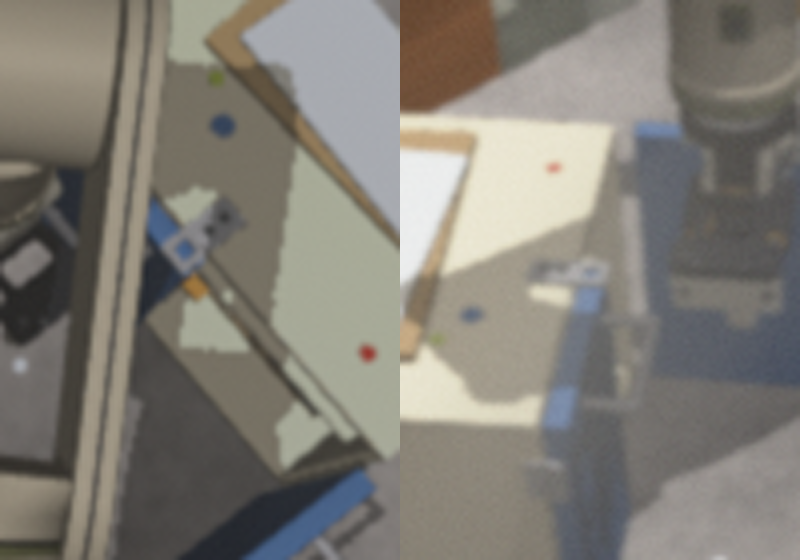

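Emit:
play_rows --targets '[-10.2, -3.9, 0, 0, -10.2, -3.9, 0, 0, -10.2, -3.9, 0, 0, -10.2, -3.9, 0, 0, -10.2, -3.9, 0, 0]'

```text
t: 8.92
tool_pos: [0.6227, -0.1273, 0.3495]
orientation: [-1.373, -2.824, 0.001]
force: [-0.1, -0.4, 0.4]
opening: 0.0003
gripper_force: 0.0
```

```bash
python3 - <<'E'
from h import *
rows([(*pas(0,.102,.028),.25,38.15)],9,999)
E
```

```text
t 8.92 pos [ 0.6227 -0.1273  0.3495] yaw 38.1 F [-0.1 -0.4  0.4] q [-0.28  0.22  1.16 -0.    1.77 -0.95]
[0.2, 0.2, 10.0, -0.0]
```

Emit:
play_rows --targets '[0.2, 0.2, 2, 0, 0.2, 0.2, 5, 0, 0.2, 0.2, 7, 0, 0.2, 0.2, 8, 0, 0.2, 0.2, 9, 0, 0.2, 0.2, 10, 0, 0.2, 0.2, 10, 0]'

```text
t: 9.5
tool_pos: [0.6227, -0.1208, 0.2491]
orientation: [-1.366, -2.827, 0.0]
force: [0.5, 0.1, -1.1]
opening: 0.0003
gripper_force: 0.0
```

```bash
python3 - <<'E'
from h import *
rows([(*pas(t,.102,.039),.25,38.15-t) for t in np.linspace(0,40,8)],9,999)
E
```

```text
t 9.5 pos [ 0.6227 -0.1208  0.2491] yaw 38.4 F [ 0.5  0.1 -1.1] q [-0.27  0.21  1.34  0.    1.59 -0.94]
[0.8, -0.2, -0.1, 0.0, 1.8, 0.3, -0.1, 6.0, 2.8, 0.8, -0.1, 12.0, 3.7, 1.4, -0.1, 17.0, 4.5, 2.2, -0.1, 23.0, 5.2, 2.9, -0.1, 29.0, 5.9, 3.8, -0.1, 35.0, 6.5, 4.7, -0.1, 40.0]
```

Emit:
play_rows --targets '[0.8, -0.2, 0, 0, 1.8, 0.3, 0, 6, 2.8, 0.8, 0, 12, 3.7, 1.4, 0, 17, 4.5, 2.2, 0, 23, 5.2, 2.9, 0, 29, 5.9, 3.8, 0, 35, 6.5, 4.7, 0, 40]'

```text
t: 10.17
tool_pos: [0.6201, -0.0408, 0.2527]
orientation: [2.256, 2.182, 0.002]
force: [2.9, -4.8, -1.1]
opening: 0.0004
gripper_force: 2.1
```

```bash
python3 - <<'E'
from h import *
rows([(*pas(t,.102,.039),.25,38.15-t) for t in np.linspace(45,84,8)],9,999)
E
```

```text
t 10.17 pos [ 0.6201 -0.0408  0.2527] yaw -1.9 F [ 2.9 -4.8 -1.1] q [-0.15  0.17  1.38 -0.    1.59 -0.11]
[0.9, 0.3, 0.3, 5.0, 1.8, 0.8, 0.3, 11.0, 2.7, 1.4, 0.3, 16.0, 3.5, 2.1, 0.3, 22.0, 4.3, 2.9, 0.3, 27.0, 4.9, 3.7, 0.3, 33.0, 5.5, 4.6, 0.3, 38.0, 6.0, 5.5, 0.3, 44.0]
```

Emit:
play_rows --targets '[0.9, 0.3, 0, 5, 1.8, 0.8, 0, 11, 2.7, 1.4, 0, 16, 3.5, 2.1, 0, 22, 4.3, 2.9, 0, 27, 4.9, 3.7, 0, 33, 5.5, 4.6, 0, 38, 6, 5.5, 0, 44]'

```text
t: 10.83
tool_pos: [0.6766, 0.0181, 0.2527]
orientation: [2.91, 1.181, 0.002]
force: [-2.1, -1.6, 0.5]
opening: 0.0003
gripper_force: 1.2
```

Emit:
play_rows --targets '[-0.9, 0, 0, 0, -0.9, 0, 0, 0, -0.9, 0, -4, 0, -0.9, 0, -8, 0, -0.9, 0, -11, 0, -0.9, 0, -11, 0]'

```text
t: 11.33
tool_pos: [0.6712, 0.0106, 0.3714]
orientation: [2.901, 1.19, 0.02]
force: [0.5, 0.4, 1.3]
opening: 0.0003
gripper_force: 0.0
```

```bash
python3 - <<'E'
from h import *
print(pas(84,.102,.039))
rows([(.5,-.12,.37,-45)],9,999)
cam('scene','s5.png');cam('top','t5.png')
a=cv2.imread('pics/s5.png')[60:260,150:350];b=cv2.imread('pics/t5.png')[90:290,340:540]
cv2.imwrite('pics/c5.png',cv2.resize(np.hstack([a,b]),None,fx=2,fy=2))
E
```

```text
[0.67723969 0.01735732]
t 11.33 pos [0.6712 0.0106 0.3714] yaw -45.4 F [0.5 0.4 1.3] q [-0.06  0.31  1.01 -0.    1.81  0.73]
[-21.4, -2.7, -0.1, -0.0]
```

View pics/c5.png

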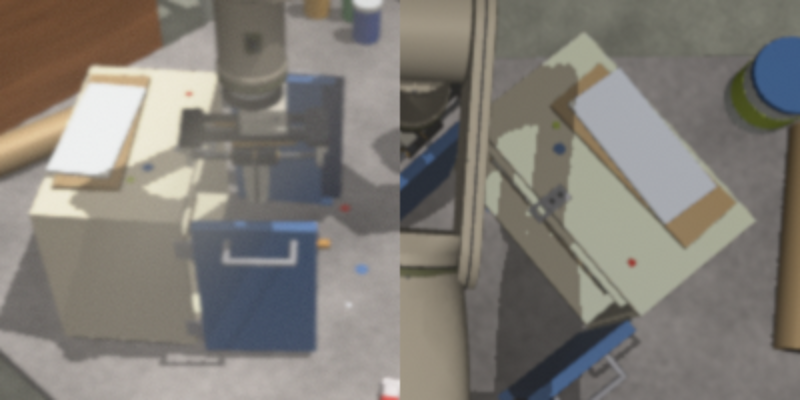

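Both doors stand open at about 80°. The brass thumb is seen on the open door's edge and the gripper is clear, at z 0.37.

```bash
python3 -c "
from h import *
print(read_state()['dq']);print(workorder.close_job())"
```

```text
[ 0.00134451  0.03577335  0.06958066  0.00122991 -0.01182763  0.01335531]
the job is handed in; nothing more can be done
None
```

I opened the active door, drew the bolt fully down, then opened the passive door; both now stand open at about 80°, nothing else on the bench was touched, and the job is handed in (no verdict was returned).

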